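Pin the seed box shut and keep its seal pressed

TASK

Swing the lid of the seed box down onto the box, take the lock pin whose grip matches the green catch out of the wooden rack and push it down through the holes of the lid tongue and the catch until its collar bears on the lid. Finish while still holding the pin and pressing it down, so that the springy rubber seal is squeezed and the lid stays fully shut while I fetch the padlock. Leave the orange pin, the padlock, the rake and the pots where they are.

Things in the scene. Friction and masses are not known exactly. Their poses are not given: they have to be found in the camera images.
- seedbox: White plastic seed box fixed to the board, 70 mm high. Origin: on the board straight below the catch hole's centre; x points from the catch (robot's side) to the lid's hinge, z up. The box spans x = 20 to 180 mm, y = -110 to 110 mm; a green catch block (44 x 50 mm, 40 to 70 mm above the board) sits on the middle of its near face, over the origin.
- catch_hole (a point): Centre of the mouth of the vertical round hole through the catch block, on the block's top face, 70 mm above the board. The hole is 16 mm wide and goes right through the 30 mm block.
- lid (a joint): Angle (rad) of the green lid, a 6 mm plate, above its rubber seal. Hinged along the box's far top edge (180 mm from the catch hole, 70 mm high); 0 = down on the seal, grows as the near edge rises, to 1.25. Stiff hinge: stays where left, 1 to 2 N at the near edge moves it. The lid's full angle to the box is this plus the seal's.
- seal (a joint): Angle (rad) by which the springy rubber seal holds the lid up: 0.03 uncompressed (the lid, even when down, then stands 5 mm clear of the catch at the tongue), 0 fully squeezed (lid shut). It springs back when let go. At the tongue hole it yields from about 2.5 N downward and is fully squeezed at 5 to 6 N, where it meets a firm stop (which gives some 2 mm more at 10 N).
- lid_hole (a point): Centre of the round 17 mm hole in the lid's tongue (42 x 50 mm, 6 mm thick), on the lid's upper face, 180 mm from the hinge line; the tongue reaches 21 mm beyond the hole. With the lid shut it lies 6 mm above the mouth of the catch hole, in line with it.
- green_pin: Lock pin with a green grip, upright, about 60 g. From the bottom: steel shank 12 mm thick, 48 mm long, lowest 8 mm tapered; steel collar 30 mm wide (48 to 53 mm up); green round grip 18 mm wide (53 to 85 mm up). Origin: centre of the shank's bottom end, z up. Stands in one of the rack's two holes, collar on the rack's top.
- orange_pin: Lock pin of the same shape with an orange grip, its shank 17 mm thick, too thick for this catch; stands in the other hole of the rack. Origin as for the green pin. To be left alone.
- rack: Wooden block fixed to the board, 60 x 150 x 60 mm (its own x, y, z), with two upright 20 mm holes at y = -40 and 40 mm. Origin: centre of its underside.
- padlock: Small steel padlock lying flat with its shackle open, 36 x 42 mm body, 18 mm thick. Origin: under the middle of its body. Bystander.
- pots: Two nested white plastic pots, standing, 104 mm across, 106 mm tall. Origin: centre of the underside. Bystander.
- rake: Bamboo-handled three-tined hand rake lying on the board, 290 mm long along its own x (tines to +x), 90 mm wide head. Origin: under the front end of the handle, near mid-length. Bystander.
Not all that is in view belongs to the job. What is shaped like the green_pin but pink or purple is not meant.

How it is judged:
By the outcome, as a careful person would: the job done as asked, in the order asked, and still so for the second after the job is handed in, while the arm keeps its last pose, push and grip.
It also fails if it takes over 53 s, if anything falls off the work surface, if the arm or the gripper's body presses on something with over 40 N, if the wrist force passes 120 N, or if a joint passes its speed limit or range.

ROBOT

A 6-joint arm with a two-finger parallel gripper is mounted at the origin on the work surface. World frame = base frame: x ahead of the robot, y to its left, z up, the work surface at z = 0. Lengths are in m, angles in rad, forces in N, time in s.
With the tool pointing down it reaches from about 0.3 to 0.75 m from the base axis. Payload 8.5 kg.
Tool frame: the origin (TCP) lies on the centre line of the jaws, within the pads' length; the fingertips stand 11 mm ahead of it and the grasp point (between the pads) lies 8 mm behind it; z points along the fingers, x is the direction in which the jaws open and shut, and the axes are right-handed (so a half turn about z gives the same grasp; the last joint's range is limited). The gripper opens to 85 mm and grips with 20 to 120 N. Pads are 22 mm wide; open, the fingers measure 114 mm over their backs; the gripper's body (76 mm by 85 mm) begins 54 mm behind the grasp point. The pads swing forward as they close: fully open they stand 13 mm farther back than shut.
Start: joints at [-1.431, 0.381, 1.297, -0, 1.464, -0.215], TCP at [0.191, -0.516, 0.242] pointing down, gripper open.
Joint ranges: [-3.11, 3.11], [-0.89, 2.33], [0.22, 2.48], [-1.42, 4.56], [0.17, 2.85], [-2.88, 2.88]. Speed limits (rad/s): [2.39, 2.39, 3.14, 3.14, 3.14, 3.14].

INTERFACE

Orientations are given as a unit quaternion [x, y, z, w].
In Python, from bench import arm gives the robot as it stands.
- The arm moves only by the tool carry_out, never from a script. Its argument "series" is a list of rows, each an object with "dp": the shift along the tool's x, y, z in m, a list of three; "roll": the turn about the tool's z in degrees. In form: [{"dp": [dx, dy, dz], "roll": roll}, ...]. A call has exactly 8 rows; each row is the pose to reach, as a shift and turn from the pose commanded when the call began, along the tool's axes at that moment; what a row does not reach only later rows make up. A row lasts 1/12 s, in which the tool goes at most 41.7 mm and 7.16 degrees, less where a joint would pass 70% of its speed; a pose out of reach is approached as far as the arm can. A call with a gripper value outside its range is refused whole. "claw" is the closure in counts, from 0 (fully open) to 255 (shut), set as the call begins (left out, the last holds). The fingers move at their own pace and stop on an object; "newtons" is the grip in N (left out, the last holds). Time passes only in rows, so rows that repeat a pose let the fingers close, or fill a call up. It gives the time, the measured TCP pose, the force and the opening at its end, in the units of the state.
- arm.observe(): the state, without advancing time (a new reading comes with each control period).
- arm.read_camera(name): name is "scene" or "side" or "wrist"; returns a dict with "img" (420x560x3 uint8, red, green, blue), "fx", "fy", "cx", "cy" (pixels), "view" (4x4, takes a point from world to camera coordinates). Camera axes: x right, y up, looking along -z (the intrinsics and any distortion apply to the point x, -y, -z); pixel columns grow to the right and rows downward; lengths in m; the calibration is good to about 2 mm. The wrist camera is an equidistant fisheye: a pixel r from the principal point sees the ray r / f radians off the axis. A picture is of the moment at which its call begins. There is no depth.
- arm.hand_in(): hands the job in, once; it reports no verdict.
Trained networks look in a picture, given as the dict that the camera call returned (one of the last four; its "shot" number tells which), for a name from the list of things; names that differ only in an ending like _2 or _b are one class to them, and where a whole thing is asked for, a point or a joint stands for the part that bears it (a point fixed in the world has none). Each returns a list of dicts, best first, with "p" (0 to 1); they miss things now and then, are a little off and sometimes report something else, mostly with a low value. They report only what shows in the picture. A call takes as long as a camera call. They do not tell look-alikes from the thing itself.
- arm.look_for(query, picture): "at" ([column, row] in pixels, amid what is visible of it).
- arm.pinpoint(query, picture): "at" ([column, row] in pixels: a listed point, or the origin of a listed thing).
The state is a dict: "time": time; "q": joint angles; "qvel": joint speeds; "joint_torque": joint torques, N m; "position": TCP position; "eef_rot": TCP orientation; "force": force on the tool from outside, world axes, zero at the start; "moment": the same for the moment, N m; "gripper_width": opening from 0.0 (shut) to 1.0 (fully open).
Only numpy, scipy, OpenCV 4.12 (cv2) and the standard library are available. Lean on these libraries where they do the work, as an engineer would, in place of code of your own. Each camera call takes 0.05 s, during which the arm holds its last target. There are 200 camera calls.

## Working session

There is one attempt and no reset: what is moved stays moved. The work goes in short steps, Python scripts to look and compute and a tool call to move; the robot and the scene stay as the last step left them, time stands still between calls to the robot, and variables do not carry over. Pictures are saved under pics/ and viewed, about 8 in all and at most 12, crops included, and the job is handed in when it is done.

Besides the shell and the picture viewer there is one more tool, called after "Call:" as name([rows], argument=value, ...), one row to a line, values as JSON. carry_out: Moves the arm, as the interface text tells. Its arguments: {"type":"object","properties":{"series":{"type":"array"},"claw":{"type":"number"},"newtons":{"type":"number"}},"required":["series"]}

```bash
mkdir -p pics; ls
python3 - <<'E'
from bench import arm
import cv2,numpy as np,pickle
s=arm.observe();print(s)
ims=[]
for n in("scene","side"):
    c=arm.read_camera(n);pickle.dump(c,open(f"pics/{n}0.pkl","wb"))
    print(n,c["fx"],c["fy"],c["cx"],c["cy"],np.round(c["view"],4).tolist(),[k for k in c])
    for q in("seedbox","catch_hole","lid_hole","green_pin","orange_pin","rack","padlock","pots","rake"):
        print(q,[(np.round(d["at"],1).tolist(),round(d["p"],2)) for d in arm.pinpoint(q,c)][:4])
    ims.append(c["img"])
    cv2.imwrite(f"pics/{n}0.png",c["img"][...,::-1])
E
```

```text
pics
{'time': 0.0, 'q': array([-1.43129064e+00,  3.81227702e-01,  1.29829643e+00,  1.12447369e-05,
        1.46356609e+00, -2.15247986e-01]), 'qvel': array([ 0.0005483 , -0.00019352, -0.00122304, -0.00021565,  0.00105242,
        0.0004665 ]), 'joint_torque': array([ 3.26969885e-04, -4.48464096e+01, -2.31278658e+01, -1.78209029e-04,
        4.69346938e-03, -6.35671142e-06]), 'position': array([ 0.19103522, -0.51545967,  0.2416827 ]), 'eef_rot': array([ 8.20779353e-01, -5.71244863e-01, -5.04943797e-04, -5.52936706e-04]), 'force': array([-0.35402403,  0.06771972,  0.18307762]), 'moment': array([ 0.02168072, -0.01301193,  0.0374007 ]), 'gripper_width': 1.0000462987025869}
scene 418.26490945894983 418.26490945894983 280.3557527196685 212.18407441130745 [[0.8061, 0.5917, -0.0095, -0.439], [-0.4915, 0.6783, 0.5462, 0.2215], [0.3296, -0.4356, 0.8376, -1.3082], [0.0, 0.0, 0.0, 1.0]] ['img', 'fx', 'fy', 'cx', 'cy', 'view', 'shot']
seedbox [([272.0, 230.6], 0.91)]
catch_hole [([269.7, 220.3], 0.86)]
lid_hole [([293.8, 198.1], 0.7), ([268.3, 220.1], 0.47)]
green_pin [([296.6, 139.1], 0.68), ([335.6, 126.7], 0.65), ([319.8, 138.8], 0.52)]
orange_pin [([308.2, 158.0], 0.66)]
rack [([311.3, 152.2], 0.8)]
padlock [([178.8, 373.1], 0.41)]
pots [([176.0, 373.4], 0.83), ([275.3, 231.5], 0.46)]
rake [([388.3, 145.7], 0.69), ([144.9, 302.4], 0.22)]
side 419.42897315826445 419.42897315826445 290.79099692472187 204.8731634857004 [[-0.9995, -0.0293, -0.0155, 0.5589], [0.0025, -0.5316, 0.847, -0.0698], [-0.033, 0.8465, 0.5314, -1.1444], [0.0, 0.0, 0.0, 1.0]] ['img', 'fx', 'fy', 'cx', 'cy', 'view', 'shot']
seedbox [([300.6, 227.7], 0.57)]
catch_hole [([299.6, 203.8], 0.88)]
lid_hole [([282.4, 165.0], 0.95)]
green_pin [([378.8, 308.5], 0.84), ([341.1, 353.8], 0.69), ([340.2, 314.2], 0.62)]
orange_pin []
rack [([328.8, 303.2], 0.72)]
padlock []
pots [([291.1, 158.9], 0.75)]
rake [([240.0, 359.3], 0.71)]
```

```bash
cat > h.py <<'E'
import numpy as np,cv2
def ray(c,px):
    V=np.array(c["view"]);R=V[:3,:3];o=-R.T@V[:3,3]
    d=np.array([(px[0]-c["cx"])/c["fx"],-(px[1]-c["cy"])/c["fy"],-1.]);d=R.T@d
    return o,d/np.linalg.norm(d)
def onz(c,px,z):
    o,d=ray(c,px);return o+d*(z-o[2])/d[2]
def tri(c1,p1,c2,p2):
    o1,d1=ray(c1,p1);o2,d2=ray(c2,p2)
    t=np.linalg.lstsq(np.c_[d1,-d2],o2-o1,rcond=None)[0]
    a,b=o1+t[0]*d1,o2+t[1]*d2
    return (a+b)/2,np.linalg.norm(a-b)
def proj(c,P):
    V=np.array(c["view"]);p=V[:3,:3]@np.array(P)+V[:3,3]
    return np.array([c["cx"]+c["fx"]*p[0]/-p[2],c["cy"]-c["fy"]*p[1]/-p[2]])
E
python3 - <<'E'
import pickle;from h import *
a=pickle.load(open("pics/scene0.pkl","rb"));b=pickle.load(open("pics/side0.pkl","rb"))
print("catch",tri(a,(269.7,220.3),b,(299.6,203.8)),onz(a,(269.7,220.3),.07),onz(b,(299.6,203.8),.07))
print("lid",tri(a,(293.8,198.1),b,(282.4,165)))
print("rack",tri(a,(311.3,152.2),b,(328.8,303.2)),onz(a,(311.3,152.2),0),onz(b,(328.8,303.2),0))
for p in((296.6,139.1),(335.6,126.7),(319.8,138.8),(308.2,158.0)):print(p,onz(a,p,.012))
for p in((378.8,308.5),(341.1,353.8),(340.2,314.2)):print(p,onz(b,p,.012))
A=np.vstack([np.hstack([cv2.resize(a["img"][60:360,130:480],None,fx=1.1,fy=1.1),cv2.resize(b["img"][60:360,130:480],None,fx=1.1,fy=1.1)])])
B=np.hstack([cv2.resize(a["img"][80:200,240:420],(399,266),interpolation=2),cv2.resize(b["img"][240:380,270:480],(399,266),interpolation=2)])
A=A[:,:770];B=cv2.resize(B,(770,257))
cv2.imwrite("pics/v1.png",np.vstack([A,B])[...,::-1])
E
```

```text
catch (array([ 0.53322896, -0.02668039,  0.06821027]), np.float64(0.0033247722150343694)) [ 0.5321962 -0.0276306  0.07     ] [ 0.53473862 -0.02273475  0.07      ]
lid (array([ 0.58369124, -0.00765528,  0.19332973]), np.float64(0.012430519966359889))
rack (array([ 4.63324798e-01,  2.76350354e-01, -2.14230809e-04]), np.float64(0.008094865758801698)) [0.45911679 0.27621829 0.        ] [0.46724096 0.2784538  0.        ]
(296.6, 139.1) [0.39795477 0.2847761  0.012     ]
(335.6, 126.7) [0.46738309 0.39970627 0.012     ]
(319.8, 138.8) [0.45530334 0.32763792 0.012     ]
(308.2, 158.0) [0.46974371 0.24277218 0.012     ]
(378.8, 308.5) [0.36272988 0.30431    0.012     ]
(341.1, 353.8) [0.45111687 0.42164292 0.012     ]
(340.2, 314.2) [0.4458026  0.32165766 0.012     ]
```

View pics/v1.png

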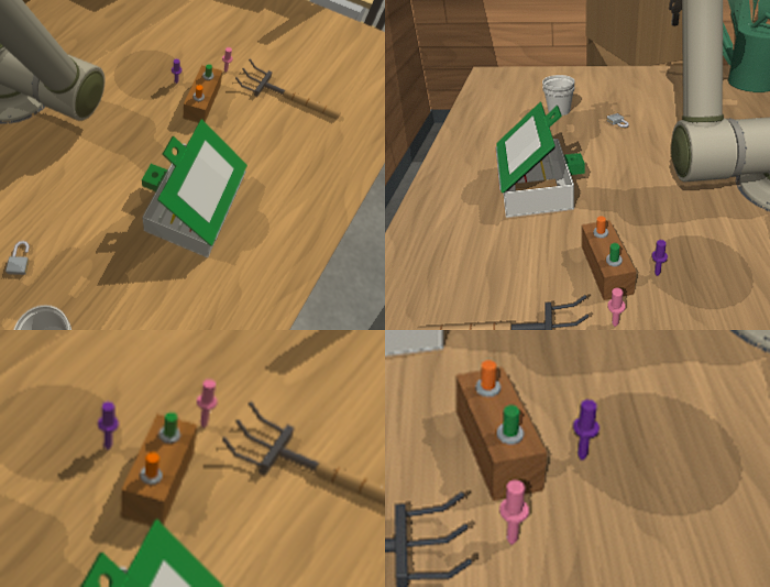

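The top-left panel shows the scene view: the lid is half open, with the catch at about (269,220) and the lid tongue hole at about (290,197). Pin candidates, in scene pixels:
- Purple pin, free-standing, at about (290,124).
- Pink pin, free-standing, at about (337,112).
- Green grip in the rack, at about (319,126).
- Orange grip in the rack, at about (310,142).

The enlarged crops confirm that the green-gripped pin at the rack's far end, away from the box, is the one meant. It stands in the rack and matches the green catch.

Run:
```python
import pickle;from h import *
from scipy.optimize import least_squares
a=pickle.load(open("pics/scene0.pkl","rb"));b=pickle.load(open("pics/side0.pkl","rb"))
# green blobs
for n,c in(("scene",a),("side",b)):
    hsv=cv2.cvtColor(c["img"],cv2.COLOR_RGB2HSV)
    m=cv2.inRange(hsv,(50,120,40),(75,255,255))
    k,l,st,ce=cv2.connectedComponentsWithStats(m)
    for i in range(1,k):
        if st[i,4]>25:
            cs=cv2.findContours((l==i).astype(np.uint8),0,2)[0][0]
            print(n,st[i].tolist(),ce[i].round(1).tolist(),"gripz",onz(c,ce[i],.081).round(4))
            if st[i,4]>1500: print(cv2.approxPolyDP(cv2.convexHull(cs),6,True)[:,0].tolist())
def box(p,q):
    x,y,yaw=p[:3];q=np.array(q,float);C,S=np.cos(yaw),np.sin(yaw)
    return np.array([x+C*q[0]-S*q[1],y+S*q[0]+C*q[1],q[2]])
def lid(p,r,y,h=.006):
    t=p[3];return box(p,(.18-r*np.cos(t)-h*-np.sin(t)*-1*-1*-1 if 0 else .18-r*np.cos(t)+h*np.sin(t)*1,y,.07+r*np.sin(t)+h*np.cos(t)))
ob=[(a,"c",(269.7,220.3)),(b,"c",(299.6,203.8)),(a,"l",(293.8,198.1)),(b,"l",(282.4,165)),(a,"o",(272,230.6)),(b,"o",(300.6,227.7))]
def f(p):
    o=[]
    for c,k,px in ob:
        P=box(p,(0,0,.07)) if k=="c" else box(p,(0,0,0)) if k=="o" else lid(p,.18,0)
        w=.4 if k=="o" else 1
        o+=list(w*(proj(c,P)-px))
    return o
r=least_squares(f,[.533,-.027,.35,.7],loss="soft_l1");p=r.x;print(p,np.round(r.fun,1))
out=[]
for c in(a,b):
    im=c["img"].copy();im=cv2.resize(im,None,fx=2,fy=2)
    def L(Q,col):cv2.polylines(im,[np.int32([2*proj(c,q)+.5 for q in Q])],True,col,1)
    L([box(p,(x,y,.07)) for x,y in((.02,-.11),(.18,-.11),(.18,.11),(.02,.11))],(255,0,0))
    L([lid(p,x,y) for x,y in((0,-.11),(.16,-.11),(.16,.11),(0,.11))],(255,0,255))
    L([lid(p,.18+.0085*np.cos(t),.0085*np.sin(t)) for t in np.arange(0,6.3,.4)],(255,255,0))
    L([box(p,(.008*np.cos(t),.008*np.sin(t),.07)) for t in np.arange(0,6.3,.4)],(255,255,0))
    u=2*proj(c,box(p,(.1,0,.1)));u=np.int32(u);out.append(im[u[1]-200:u[1]+200,u[0]-200:u[0]+200])
cv2.imwrite("pics/v2.png",np.hstack(out)[...,::-1])
print("pots",onz(a,(176,373.4),0),"padlock",onz(a,(150,300),0))
```

```text
scene [274, 169, 80, 114, 3048] [311.1, 224.0] gripz [0.6267 0.0188 0.081 ]
[[312, 169], [353, 209], [322, 282], [274, 241], [281, 193]]
scene [259, 209, 23, 24, 332] [269.2, 220.4] gripz [ 0.5357 -0.0339  0.081 ]
side [232, 153, 58, 82, 1419] [259.5, 192.1] gripz [ 0.6478 -0.0666  0.081 ]
side [293, 199, 18, 20, 267] [302.5, 208.3] gripz [0.5265 0.0172 0.081 ]
side [335, 281, 8, 17, 123] [338.4, 289.0] gripz [0.4525 0.3191 0.081 ]
[ 0.53409839 -0.02485608  0.27838327  0.72378133] [ 1.3 -0.4  0.2 -0.4 -4.2 -0.8 -1.3 -0.  -0.1  1.3 -0.3 -1.3]
pots [ 0.57721115 -0.43569225  0.        ] padlock [ 4.05606402e-01 -3.49092874e-01 -1.11022302e-16]
```

View pics/v2.png

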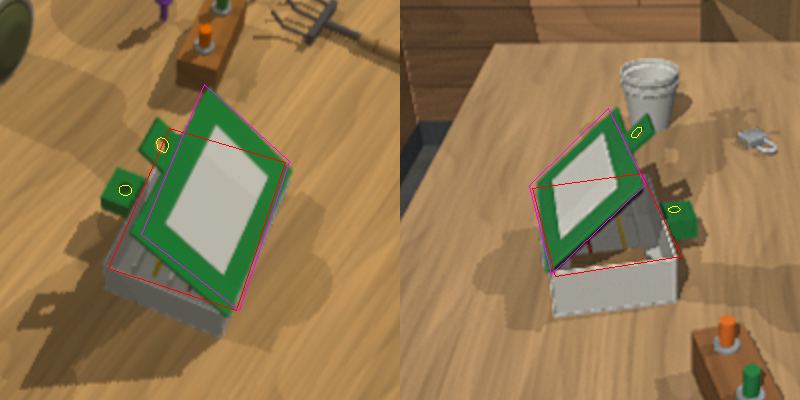

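The model overlay fits to within a few pixels. I'll move above the lid now with the fingers shut and refine from there.

Call:
carry_out([
  {"dp":[-0.02,-0.034,-0.01],"roll":0},
  {"dp":[-0.04,-0.068,-0.02],"roll":0},
  {"dp":[-0.06,-0.102,-0.03],"roll":0},
  {"dp":[-0.08,-0.136,-0.03],"roll":0},
  {"dp":[-0.1,-0.17,-0.03],"roll":0},
  {"dp":[-0.12,-0.2,-0.03],"roll":0},
  {"dp":[-0.14,-0.234,-0.03],"roll":0},
  {"dp":[-0.16,-0.268,-0.03],"roll":0},
], claw=255, newtons=60)

```text
time: 1.67
position: [0.3876, -0.271, 0.2726]
eef_rot: [0.821, -0.571, 0.0, 0.0]
force: [0.6, -1.0, -0.0]
gripper_width: -0.0
```

```bash
cat > fit.py <<'E'
from h import *
def box(p,q):
    x,y,yaw=p[:3];C,S=np.cos(yaw),np.sin(yaw)
    return np.array([x+C*q[0]-S*q[1],y+S*q[0]+C*q[1],q[2]])
def lid(p,r,y,h=.006):
    t=p[3];return box(p,(.18-r*np.cos(t)+h*np.sin(t),y,.07+r*np.sin(t)+h*np.cos(t)))
E
python3 - <<'E'
import pickle;from fit import *
from scipy.optimize import least_squares
from bench import arm
print(arm.observe()["time"],arm.observe()["position"])
a=pickle.load(open("pics/scene0.pkl","rb"));b=pickle.load(open("pics/side0.pkl","rb"))
hsv=cv2.cvtColor(b["img"],cv2.COLOR_RGB2HSV);m=cv2.inRange(hsv,(50,120,40),(75,255,255))
cs=max(cv2.findContours(m,0,2)[0],key=cv2.contourArea);print(cv2.approxPolyDP(cv2.convexHull(cs),4,True)[:,0].tolist())
ob=[(a,lambda p:box(p,(0,0,.07)),(269.7,220.3)),(b,lambda p:box(p,(0,0,.07)),(299.6,203.8)),(b,lambda p:lid(p,.18,0),(282.4,165)),(a,lambda p:lid(p,.18,0),(291,198)),
(a,lambda p:lid(p,p[4],.11),(312,169)),(a,lambda p:lid(p,p[4],-.11),(274,241)),(a,lambda p:lid(p,0,.11),(353,208)),(a,lambda p:lid(p,0,-.11),(322,280))]
r=least_squares(lambda p:np.concatenate([proj(c,g(p))-px for c,g,px in ob]),[.533,-.027,.3,.7,.16],loss="soft_l1")
print(r.x.round(4),np.round(r.fun,1).tolist())
for n,c in(("scene",a),("side",b)):
    hsv=cv2.cvtColor(c["img"],cv2.COLOR_RGB2HSV)
    for nm,lo,hi in(("green",(50,100,30),(80,255,255)),("orange",(5,200,120),(16,255,255))):
        m=cv2.inRange(hsv,lo,hi);k,l,st,ce=cv2.connectedComponentsWithStats(m)
        for i in range(1,k):
            if 15<st[i,4]<200: print(n,nm,st[i].tolist(),ce[i].round(1),onz(c,ce[i],.081).round(4))
E
```

```text
1.6667 [ 0.38755044 -0.27096727  0.27255716]
[[286, 156], [283, 193], [236, 234], [232, 190], [271, 153]]
[ 0.5309 -0.0237  0.2178  0.722   0.16  ] [0.5, -1.3, 1.4, -0.2, -0.2, -0.2, -2.8, -0.7, -0.2, -0.7, 0.4, 0.3, 0.2, 0.9, 0.9, 1.9]
scene green [317, 119, 6, 5, 22] [319.5 120.7] [0.4463 0.3307 0.081 ]
scene orange [308, 137, 7, 5, 31] [311.  139.1] [0.4671 0.2552 0.081 ]
side green [444, 16, 6, 19, 40] [446.7  24.4] [-0.6404 -2.7908  0.081 ]
side green [454, 22, 3, 21, 29] [454.8  32.4] [-0.6007 -2.4357  0.081 ]
side green [335, 281, 8, 17, 124] [338.4 289. ] [0.4525 0.3193 0.081 ]
side orange [323, 257, 7, 15, 99] [326.  264.1] [0.4742 0.2424 0.081 ]
```

Call:
carry_out([
  {"dp":[-0.02,-0.034,0],"roll":0},
  {"dp":[-0.04,-0.068,0],"roll":0},
  {"dp":[-0.06,-0.103,0],"roll":0},
  {"dp":[-0.08,-0.137,0],"roll":0},
  {"dp":[-0.1,-0.172,0],"roll":0},
  {"dp":[-0.12,-0.206,0.01],"roll":0},
  {"dp":[-0.14,-0.24,0.02],"roll":0},
  {"dp":[-0.16,-0.274,0.03],"roll":0},
])

```text
time: 2.33
position: [0.5891, -0.0255, 0.242]
eef_rot: [0.821, -0.571, 0.0, -0.0]
force: [0.7, -0.9, -0.1]
gripper_width: -0.001
```

Run:
```python
import numpy as np
# pushing path: lid theta from .70 down to 0 (plus seal .03), contact radius .145, box pose
x,y,yaw=.5309,-.0237,.2178
s=np.array([.821,-.571]);tx=np.array([2*s[0]**2-1,2*s[0]*s[1]]);ty=np.array([2*s[0]*s[1],2*s[1]**2-1])
from bench import arm
P=arm.observe()["position"];print(P)
for t in (.72,.6,.48,.36,.24,.12,.03,0):
    bx=.18-.145*np.cos(t)+.006*np.sin(t);z=.07+.145*np.sin(t)+.006*np.cos(t)
    w=np.array([x+np.cos(yaw)*bx,y+np.sin(yaw)*bx]);d=w-P[:2]
    print(t,w.round(4),round(z,4),"dp",(d@tx).round(4),(d@ty).round(4),round(P[2]-(z+.011),4))
```

```text
[ 0.58914551 -0.02547215  0.2420404 ]
0.72 [ 0.6041 -0.0075] 0.1701 dp -0.0116 -0.0202 0.0609
0.6 [ 0.5931 -0.0099] 0.1568 dp -0.0132 -0.0091 0.0742
0.48 [ 0.5838 -0.012 ] 0.1423 dp -0.0145 0.0003 0.0888
0.36 [ 0.5762 -0.0137] 0.1267 dp -0.0156 0.008 0.1043
0.24 [ 0.5705 -0.0149] 0.1103 dp -0.0164 0.0138 0.1207
0.12 [ 0.5668 -0.0158] 0.0933 dp -0.0169 0.0176 0.1377
0.03 [ 0.5653 -0.0161] 0.0803 dp -0.0171 0.0191 0.1507
0 [ 0.5651 -0.0161] 0.076 dp -0.0171 0.0193 0.155
```

Call:
carry_out([
  {"dp":[-0.008,-0.012,0.03],"roll":0},
  {"dp":[-0.012,-0.02,0.05],"roll":0},
  {"dp":[-0.012,-0.019,0.062],"roll":0},
  {"dp":[-0.013,-0.009,0.074],"roll":0},
  {"dp":[-0.014,-0.004,0.081],"roll":0},
  {"dp":[-0.0145,0.0,0.089],"roll":0},
  {"dp":[-0.015,0.004,0.096],"roll":0},
  {"dp":[-0.0156,0.008,0.104],"roll":0},
])

```text
time: 3.0
position: [0.5752, -0.0157, 0.1381]
eef_rot: [0.821, -0.571, 0.0, -0.0]
force: [0.2, 0.3, -0.6]
gripper_width: 0.0
```

Run:
```python
from bench import arm
print(arm.observe()["force"])
```

```text
[ 0.19886919  0.30594493 -0.6396953 ]
```

Call:
carry_out([
  {"dp":[-0.001,0.003,0.008],"roll":0},
  {"dp":[-0.001,0.006,0.016],"roll":0},
  {"dp":[-0.001,0.008,0.024],"roll":0},
  {"dp":[-0.001,0.01,0.032],"roll":0},
  {"dp":[-0.001,0.011,0.038],"roll":0},
  {"dp":[-0.001,0.011,0.043],"roll":0},
  {"dp":[-0.001,0.011,0.047],"roll":0},
  {"dp":[-0.001,0.011,0.05],"roll":0},
])

```text
time: 3.67
position: [0.5643, -0.0185, 0.088]
eef_rot: [0.821, -0.571, -0.0, 0.0]
force: [-4.9, -1.3, 5.6]
gripper_width: 0.004
```

Run:
```python
from bench import arm
import cv2,numpy as np
print(arm.observe()["force"],arm.observe()["position"])
a=arm.read_camera("scene")["img"][140:300,200:420];b=arm.read_camera("side")["img"][120:280,190:410]
cv2.imwrite("pics/v3.png",cv2.resize(np.hstack([a,b]),(792,288),interpolation=2)[...,::-1])
```

```text
[-4.86819988 -1.32261655  5.55400571] [ 0.5642836  -0.01846292  0.0880116 ]
```

View pics/v3.png

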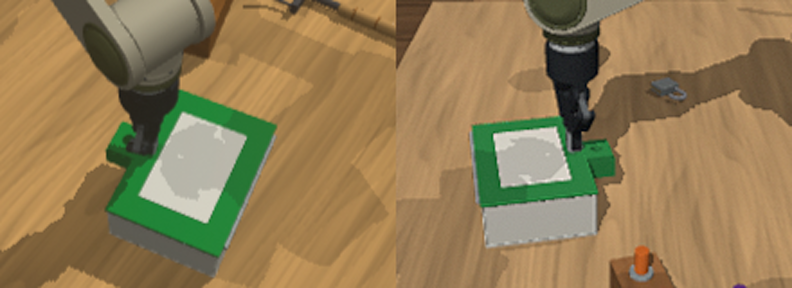

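Both views show the lid down flat on the box, with the tongue over the catch. I'll press a little more, then lift off and look at the hole.

Call:
carry_out([
  {"dp":[0,0,0.001],"roll":0},
  {"dp":[0,0,0.002],"roll":0},
  {"dp":[0,0,0.002],"roll":0},
  {"dp":[0,0,-0.02],"roll":0},
  {"dp":[0,0.01,-0.05],"roll":0},
  {"dp":[0,0.02,-0.085],"roll":0},
  {"dp":[0,0.03,-0.12],"roll":0},
  {"dp":[0,0.03,-0.14],"roll":0},
], claw=120)

```text
time: 4.43
position: [0.536, -0.0291, 0.232]
eef_rot: [0.821, -0.571, 0.002, -0.001]
force: [0.3, -0.6, 0.7]
gripper_width: 0.527
```

```bash
cat >> h.py <<'E'
def wray(c,px):
    V=np.array(c["view"]);R=V[:3,:3];o=-R.T@V[:3,3]
    u=np.array([(px[0]-c["cx"])/c["fx"],(px[1]-c["cy"])/c["fy"]]);r=np.hypot(*u)
    d=np.array([u[0]/r*np.sin(r),-u[1]/r*np.sin(r),-np.cos(r)]);return o,R.T@d
def wonz(c,px,z):
    o,d=wray(c,px);return o+d*(z-o[2])/d[2]
E
python3 - <<'E'
from bench import arm
from h import *
import pickle
s=arm.observe();print(s["time"],s["position"],s["gripper_width"])
for n in("wrist","scene","side"):
    c=arm.read_camera(n);pickle.dump(c,open(f"pics/{n}1.pkl","wb"))
    f=wonz if n=="wrist" else onz
    for q,z in(("lid_hole",.0815),("catch_hole",.07),("green_pin",.012)):
        print(n,q,[(np.round(d["at"],1).tolist(),round(d["p"],2),f(c,d["at"],z).round(4).tolist()) for d in arm.pinpoint(q,c)][:3])
    if n=="wrist": print(c["fx"],c["cx"],c["cy"]);cv2.imwrite("pics/w1.png",c["img"][...,::-1])
E
```

```text
4.4333 [ 0.5359589  -0.02908536  0.23199555] 0.527394585256145
wrist lid_hole [([271.5, 200.9], 0.68, [0.5336, -0.0185, 0.0815])]
wrist catch_hole [([278.5, 201.9], 0.78, [0.5319, -0.0256, 0.07]), ([272.4, 203.8], 0.52, [0.5282, -0.0209, 0.07])]
wrist green_pin [([34.4, 222.4], 0.58, [0.3697, 0.2887, 0.012])]
325.19226210127806 284.020953022592 213.92192307552932
scene lid_hole [([272.9, 214.2], 0.61, [0.5324, -0.0139, 0.0815])]
scene catch_hole [([267.1, 219.6], 0.61, [0.5256, -0.0298, 0.07])]
scene green_pin [([333.2, 129.4], 0.58, [0.4675, 0.3854, 0.012]), ([318.6, 140.2], 0.53, [0.4555, 0.3206, 0.012]), ([292.8, 137.0], 0.46, [0.3834, 0.2851, 0.012])]
side lid_hole [([298.8, 196.6], 0.72, [0.5371, -0.0417, 0.0815])]
side catch_hole [([302.4, 203.7], 0.58, [0.5271, -0.0233, 0.07])]
side green_pin [([341.4, 354.1], 0.54, [0.4506, 0.4223, 0.012]), ([378.5, 310.1], 0.51, [0.364, 0.3089, 0.012]), ([335.9, 311.8], 0.49, [0.4544, 0.315, 0.012])]
```

View pics/w1.png

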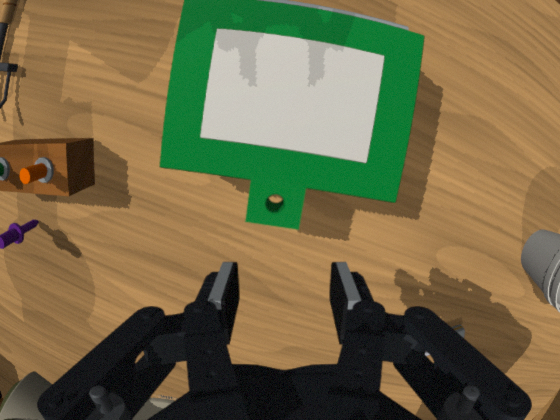

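The wrist view shows the lid down and the tongue hole at about (275,202). The orange pin is at (35,172), with the green pin at the left edge of the picture. I'll refine the hole centre by segmentation.

```bash
cat >> h.py <<'E'
def holes(c,roi,f,z,name="lid",lo=(50,110,35),hi=(80,255,255)):
    x0,y0,x1,y1=roi;im=c["img"][y0:y1,x0:x1]
    m=cv2.inRange(cv2.cvtColor(im,cv2.COLOR_RGB2HSV),lo,hi)
    cs,hi=cv2.findContours(m,cv2.RETR_CCOMP,cv2.CHAIN_APPROX_NONE)
    for k,h in zip(cs,hi[0]):
        if h[3]>=0 and cv2.contourArea(k)>8:
            (u,v),ax,an=cv2.fitEllipse(k);p=(u+x0,v+y0);print(name,np.round(p,1),np.round(ax,1),f(c,p,z).round(4))
E
python3 - <<'E'
import pickle;from h import *
W=pickle.load(open("pics/wrist1.pkl","rb"));a=pickle.load(open("pics/scene1.pkl","rb"));b=pickle.load(open("pics/side1.pkl","rb"))
holes(W,(240,170,310,235),wonz,.0815,"wrist");holes(a,(250,195,295,240),onz,.0815,"scene");holes(b,(280,180,325,225),onz,.0815,"side")
# tongue corners
for p in((252,178),(247,222),(298,228),(305,188)):print(wonz(W,p,.0815).round(4))
for p in((161,166),(396,202),(186,0),(424,38)):print("lid corner",wonz(W,p,.08).round(4))
A=cv2.resize(a["img"][190:250,240:310],(392,336),interpolation=2);B=cv2.resize(b["img"][175:235,270:340],(392,336),interpolation=2)
cv2.imwrite("pics/v4.png",np.hstack([A,B])[...,::-1])
from bench import arm
P=arm.observe()["position"];t=np.array([.4525,.319]);s=np.array([.821,-.571])
tx=np.array([2*s[0]**2-1,2*s[0]*s[1]]);ty=np.array([2*s[0]*s[1],2*s[1]**2-1]);d=t-P[:2];print(P,d@tx,d@ty)
E
```

```text
wrist [275.1 198.6] [10.3 15.6] [ 0.5368 -0.0208  0.0815]
[0.5473 0.0046 0.0815]
[ 0.5071 -0.0042  0.0815]
[ 0.5179 -0.0499  0.0815]
[ 0.555  -0.0422  0.0815]
lid corner [0.5296 0.088  0.08  ]
lid corner [ 0.573  -0.1274  0.08  ]
lid corner [0.6811 0.1166 0.08  ]
lid corner [ 0.7255 -0.0938  0.08  ]
[ 0.53637831 -0.02877381  0.22780586] -0.35526299838766573 -0.04235397558789509
```

View pics/v4.png

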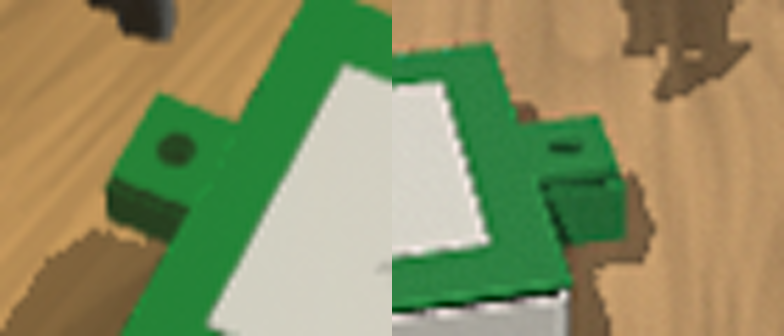

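Run:
```python
import pickle;from h import *
W=pickle.load(open("pics/wrist1.pkl","rb"));a=pickle.load(open("pics/scene1.pkl","rb"));b=pickle.load(open("pics/side1.pkl","rb"))
print(wonz(W,(275,202),.0815),onz(a,(271.4,216.6),.0815),onz(b,(300.9,201.1),.0815),tri(a,(271.4,216.6),b,(300.9,201.1)))
P=np.array([.533,-.0235,.0815]);print(proj(a,P),proj(b,P))
```

```text
[ 0.53375983 -0.02180235  0.0815    ] [ 0.53365522 -0.02186365  0.0815    ] [ 0.53112173 -0.01811193  0.0815    ] (array([ 0.53193994, -0.02089136,  0.07945183]), np.float64(0.0016767173726150385))
[270.80196281 216.91472176] [300.22559515 200.05844384]
```

Call:
carry_out([
  {"dp":[-0.04,-0.005,-0.02],"roll":0},
  {"dp":[-0.081,-0.01,-0.02],"roll":0},
  {"dp":[-0.122,-0.015,-0.02],"roll":0},
  {"dp":[-0.163,-0.02,-0.02],"roll":0},
  {"dp":[-0.204,-0.025,-0.02],"roll":0},
  {"dp":[-0.245,-0.03,-0.02],"roll":0},
  {"dp":[-0.286,-0.035,-0.02],"roll":0},
  {"dp":[-0.327,-0.04,-0.02],"roll":0},
])

```text
time: 5.7
position: [0.4595, 0.2932, 0.2483]
eef_rot: [0.821, -0.571, -0.0, 0.0]
force: [0.7, -0.3, -0.3]
gripper_width: 0.534
```

Call:
carry_out([
  {"dp":[-0.025,-0.002,0.02],"roll":0},
  {"dp":[-0.025,-0.002,0.03],"roll":0},
  {"dp":[-0.025,-0.002,0.04],"roll":0},
  {"dp":[-0.025,-0.002,0.05],"roll":0},
  {"dp":[-0.025,-0.002,0.05],"roll":0},
  {"dp":[-0.025,-0.002,0.05],"roll":0},
  {"dp":[-0.025,-0.002,0.05],"roll":0},
  {"dp":[-0.025,-0.002,0.05],"roll":0},
])

```text
time: 6.37
position: [0.454, 0.3154, 0.199]
eef_rot: [0.821, -0.571, 0.0, -0.001]
force: [0.8, 0.1, 0.3]
gripper_width: 0.531
```

Run:
```python
from bench import arm
from h import *
import pickle
c=arm.read_camera("wrist");pickle.dump(c,open("pics/wrist2.pkl","wb"));s=arm.observe();print(s["time"],s["position"],s["gripper_width"])
V=np.array(c["view"]);print("cam",-V[:3,:3].T@V[:3,3])
hsv=cv2.cvtColor(c["img"],cv2.COLOR_RGB2HSV)
m=cv2.inRange(hsv,(50,100,30),(80,255,255));k,l,st,ce=cv2.connectedComponentsWithStats(m)
for i in range(1,k):
    if st[i,4]>40: print(st[i].tolist(),ce[i].round(1),wonz(c,ce[i],.09).round(4))
print([(np.round(d["at"],1).tolist(),d["p"]) for d in arm.pinpoint("green_pin",c)])
cv2.imwrite("pics/w2.png",c["img"][...,::-1])
```

```text
6.4167 [0.45392215 0.31536636 0.19898292] 0.5246810079810728
cam [0.52729646 0.34248811 0.32794903]
[520, 65, 40, 199, 4340] [546.2 172.6] [0.5816 0.0968 0.09  ]
[268, 198, 23, 31, 569] [279.3 213.2] [0.4553 0.3197 0.09  ]
[([274.1, 268.4], 0.93), ([194.3, 160.8], 0.8), ([281.2, 192.9], 0.62)]
```

View pics/w2.png

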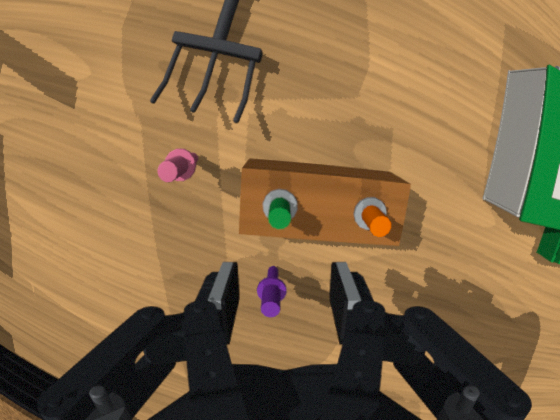

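The wrist view shows the rack. The green grip is at (279,213), the orange pin at (375,220), the pink pin at (175,166) and the purple pin at (271,295), both outside the rack. The green one in the rack is confirmed.

Run:
```python
import pickle;from h import *
from bench import arm
c=pickle.load(open("pics/wrist2.pkl","rb"))
print(wonz(c,(279.4,218),.097),wonz(c,(280.7,207.5),.065),wonz(c,(279.3,213.2),.084))
s=arm.observe();P=s["position"];q=np.array([.821,-.571])
tx=np.array([2*q[0]**2-1,2*q[0]*q[1]]);ty=np.array([2*q[0]*q[1],2*q[1]**2-1])
for t in((.4535,.319),):
    d=np.array(t)-P[:2];print(P,(d@tx).round(4),(d@ty).round(4))
# rim refinement: grey collar mask
hsv=cv2.cvtColor(c["img"],cv2.COLOR_RGB2HSV)[180:240,255:310];m=cv2.inRange(hsv,(0,0,90),(179,70,255));ys,xs=np.where(m);print(xs.min()+255,xs.max()+255,ys.min()+180,ys.max()+180,len(xs))
```

```text
[0.45398828 0.3189546  0.097     ] [0.45297727 0.31788052 0.065     ] [0.45357219 0.31907439 0.084     ]
[0.45386542 0.3153511  0.19891241] -0.0035 -0.0009
263 296 189 217 440
```

Call:
carry_out([
  {"dp":[-0.0035,-0.001,0.015],"roll":0},
  {"dp":[-0.0035,-0.001,0.035],"roll":0},
  {"dp":[-0.0035,-0.001,0.055],"roll":0},
  {"dp":[-0.0035,-0.001,0.075],"roll":0},
  {"dp":[-0.0035,-0.001,0.095],"roll":0},
  {"dp":[-0.0035,-0.001,0.11],"roll":0},
  {"dp":[-0.0035,-0.001,0.119],"roll":0},
  {"dp":[-0.0035,-0.001,0.119],"roll":0},
])

```text
time: 7.13
position: [0.4528, 0.3187, 0.078]
eef_rot: [0.821, -0.571, -0.001, 0.001]
force: [-0.2, -0.6, 0.2]
gripper_width: 0.529
```

Call:
carry_out([
  {"dp":[0,0,0],"roll":0},
  {"dp":[0,0,0],"roll":0},
  {"dp":[0,0,0],"roll":0},
  {"dp":[0,0,0],"roll":0},
  {"dp":[0,0,0],"roll":0},
  {"dp":[0,0,0],"roll":0},
  {"dp":[0,0,0],"roll":0},
  {"dp":[0,0,0],"roll":0},
], claw=255, newtons=70)

```text
time: 7.8
position: [0.4539, 0.3193, 0.0807]
eef_rot: [0.821, -0.571, 0.001, -0.001]
force: [-0.9, 0.1, 6.7]
gripper_width: 0.188
```

Call:
carry_out([
  {"dp":[0,0,-0.005],"roll":0},
  {"dp":[0,0,-0.015],"roll":0},
  {"dp":[0,0,-0.03],"roll":0},
  {"dp":[0,0,-0.05],"roll":0},
  {"dp":[0,0,-0.07],"roll":0},
  {"dp":[0,0,-0.09],"roll":0},
  {"dp":[0,0,-0.105],"roll":0},
  {"dp":[0,0,-0.105],"roll":0},
])

```text
time: 8.47
position: [0.4544, 0.3195, 0.1881]
eef_rot: [0.821, -0.571, 0.002, -0.003]
force: [-0.4, -0.1, 0.3]
gripper_width: 0.189
```

Run:
```python
from bench import arm
from h import *
import pickle
c=arm.read_camera("wrist");s=arm.observe();print(s["time"],s["position"],s["gripper_width"],s["force"])
pickle.dump((c,s),open("pics/wrist3.pkl","wb"))
im=cv2.resize(c["img"][170:400,180:400],None,fx=2.5,fy=2.5,interpolation=2)
d=arm.read_camera("side");pickle.dump((d,s),open("pics/side3.pkl","wb"));P=proj(d,s["position"]).astype(int);print(P)
sc=cv2.resize(d["img"][max(0,P[1]-55):P[1]+60,P[0]-25:P[0]+30],(240,575),interpolation=2)
cv2.imwrite("pics/v5.png",np.hstack([im[:,:],sc])[...,::-1])
q=s["eef_rot"];
from scipy.spatial.transform import Rotation as R
M=R.from_quat(q).as_matrix();t=np.array([.533,-.022])-s["position"][:2];print(t@M[:2,0],t@M[:2,1])
```

```text
8.5167 [0.45375354 0.31923855 0.18604647] 0.18480961048555172 [-0.04381722 -0.06078534 -1.37187544]
[340 247]
0.3475106722230031 0.04427227525820148
```

View pics/v5.png

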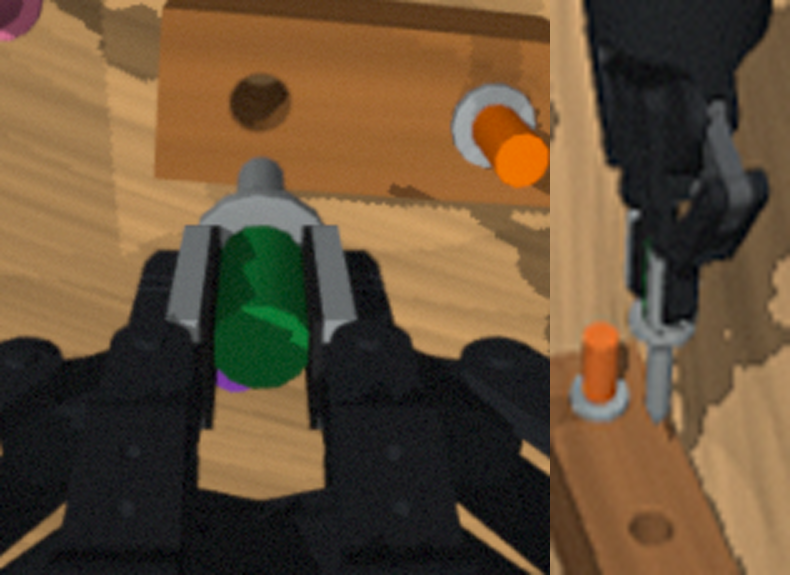

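The pin is held upright between the pads and clear of the rack. I'll carry it to the hole.

Call:
carry_out([
  {"dp":[0.03,0.004,-0.01],"roll":0},
  {"dp":[0.065,0.009,-0.01],"roll":0},
  {"dp":[0.105,0.014,-0.01],"roll":0},
  {"dp":[0.145,0.019,-0.01],"roll":0},
  {"dp":[0.185,0.024,-0.01],"roll":0},
  {"dp":[0.225,0.029,-0.01],"roll":0},
  {"dp":[0.265,0.034,-0.01],"roll":0},
  {"dp":[0.3,0.039,-0.01],"roll":0},
])

```text
time: 9.23
position: [0.5207, 0.0218, 0.1931]
eef_rot: [0.821, -0.572, -0.001, 0.001]
force: [0.3, 0.4, -1.5]
gripper_width: 0.184
```

Call:
carry_out([
  {"dp":[0.02,0.002,0],"roll":0},
  {"dp":[0.035,0.004,0],"roll":0},
  {"dp":[0.045,0.005,0.01],"roll":0},
  {"dp":[0.0475,0.005,0.015],"roll":0},
  {"dp":[0.0475,0.005,0.015],"roll":0},
  {"dp":[0.0475,0.005,0.015],"roll":0},
  {"dp":[0.0475,0.005,0.015],"roll":0},
  {"dp":[0.0475,0.005,0.015],"roll":0},
])

```text
time: 9.9
position: [0.5328, -0.0212, 0.1795]
eef_rot: [0.821, -0.571, 0.0, -0.0]
force: [-0.5, -0.6, -0.9]
gripper_width: 0.187
```

Run:
```python
from bench import arm
from h import *
import pickle
c=arm.read_camera("wrist");s=arm.observe();print(s["time"],s["position"],s["gripper_width"],s["force"],s["eef_rot"])
pickle.dump((c,s),open("pics/wrist4.pkl","wb"))
im=cv2.resize(c["img"][150:330,180:400],(550,450),interpolation=2)
d=arm.read_camera("side");pickle.dump((d,s),open("pics/side4.pkl","wb"));P=proj(d,s["position"]).astype(int);print(P)
x0,y0=P[0]-25,P[1]-25;print(x0,y0)
sc=cv2.resize(d["img"][y0:y0+90,x0:x0+50],(250,450),interpolation=2)
cv2.imwrite("pics/v6.png",np.hstack([im,sc])[...,::-1])
for n,dz in(("w",.0675),):
    print("pred hole px side",proj(d,[.533,-.022,.0815]),"tip",wonz(c,(284.4,238),s["position"][2]-dz))
c3,s3=pickle.load(open("pics/wrist3.pkl","rb"));print("tip at rack",wonz(c3,(284.4,238),s3["position"][2]-.0675),s3["position"],"rackhole",wonz(c3,(284.2,210.5),.06))
```

```text
9.95 [ 0.5327875 -0.0213821  0.1795949] 0.18541106680896788 [ 0.85247187 -0.11517088 -0.10480112] [ 8.21108566e-01 -5.70771995e-01  2.13593563e-04 -8.54572245e-05]
[300 168]
275 143
pred hole px side [300.21991735 200.34714435] tip [ 0.53196259 -0.02194405  0.1120949 ]
tip at rack [0.45315164 0.3186721  0.11854647] [0.45375354 0.31923855 0.18604647] rackhole [0.45424141 0.31920435 0.06      ]
```

View pics/v6.png

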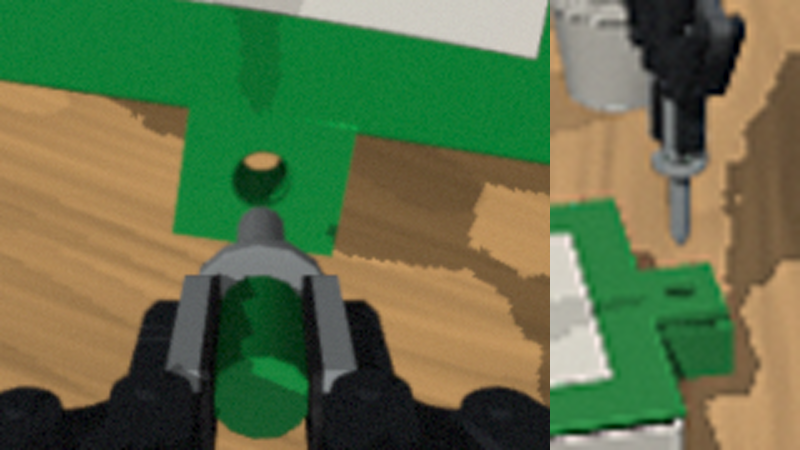

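The pin is above the tongue. In the wrist view the hole is centred at about (284.4,221.8), and the pin tip lines up with it laterally.

Run:
```python
from h import *
import pickle
from scipy.spatial.transform import Rotation as R
c,s=pickle.load(open("pics/wrist4.pkl","rb"))
holes(c,(245,195,330,260),wonz,.0815)
for u in((284.4,221.8),):
    h=wonz(c,u,.0815);print(h)
    M=R.from_quat(s["eef_rot"]).as_matrix();t=h-s["position"];print("dp",(M.T@t).round(4))
d,_=pickle.load(open("pics/side4.pkl","rb"));print(tri(d,(275+(680-550)/5,143+292/5),d,(300,200)) if 0 else onz(d,(275+130/5,143+291/5),.0815),"pin axis side tip px",275+132/5, 143+238/5, proj(d,s["position"]-[0,0,.0675]))
```

```text
lid [284.5 214.3] [ 9.2 16.3] [ 0.5379 -0.0198  0.0815]
[ 0.53247466 -0.02178996  0.0815    ]
dp [0.0002 0.0005 0.0981]
[ 0.53084697 -0.01759732  0.0815    ] pin axis side tip px 301.4 190.6 [300.2568645  190.70282155]
```

Call:
carry_out([
  {"dp":[0,0,0.01],"roll":0},
  {"dp":[0,0,0.02],"roll":0},
  {"dp":[0,0,0.028],"roll":0},
  {"dp":[0,0,0.034],"roll":0},
  {"dp":[0,0,0.04],"roll":0},
  {"dp":[0,0,0.046],"roll":0},
  {"dp":[0,0,0.052],"roll":0},
  {"dp":[0,0,0.055],"roll":0},
])

```text
time: 10.67
position: [0.5326, -0.0221, 0.1235]
eef_rot: [0.821, -0.571, -0.0, 0.0]
force: [0.2, 0.1, -1.0]
gripper_width: 0.188
```

Run:
```python
from bench import arm
from h import *
c=arm.read_camera("wrist");s=arm.observe();print(s["time"],s["position"],s["gripper_width"],s["force"])
cv2.imwrite("pics/v7.png",cv2.resize(c["img"][150:330,180:400],(550,450),interpolation=2)[...,::-1])
```

```text
10.7167 [ 0.53251489 -0.02204237  0.12328991] 0.18525664190225494 [-0.51997372 -0.32358513 -0.75254429]
```

View pics/v7.png

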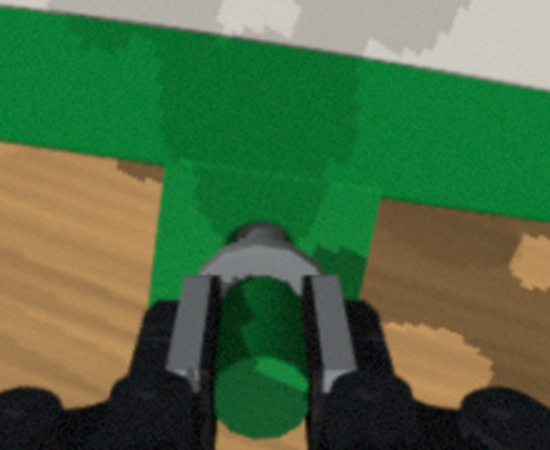

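The shank is in the lid hole and slides freely, with no contact force. I'll continue down.

Call:
carry_out([
  {"dp":[0,0,0.004],"roll":0},
  {"dp":[0,0,0.008],"roll":0},
  {"dp":[0,0,0.012],"roll":0},
  {"dp":[0,0,0.016],"roll":0},
  {"dp":[0,0,0.019],"roll":0},
  {"dp":[0,0,0.022],"roll":0},
  {"dp":[0,0,0.024],"roll":0},
  {"dp":[0,0,0.025],"roll":0},
])

```text
time: 11.38
position: [0.5327, -0.0221, 0.0992]
eef_rot: [0.821, -0.571, -0.0, 0.0]
force: [-1.7, -0.1, 2.1]
gripper_width: 0.189
```

Call:
carry_out([
  {"dp":[0,0,0.001],"roll":0},
  {"dp":[0,0,0.002],"roll":0},
  {"dp":[0,0,0.003],"roll":0},
  {"dp":[0,0,0.004],"roll":0},
  {"dp":[0,0,0.004],"roll":0},
  {"dp":[0,0,0.004],"roll":0},
  {"dp":[0,0,0.004],"roll":0},
  {"dp":[0,0,0.004],"roll":0},
])

```text
time: 12.05
position: [0.5327, -0.0222, 0.0954]
eef_rot: [0.821, -0.571, -0.0, 0.0]
force: [-4.2, -0.8, 5.6]
gripper_width: 0.184
```

Call:
carry_out([
  {"dp":[0,0,0.0005],"roll":0},
  {"dp":[0,0,0.001],"roll":0},
  {"dp":[0,0,0.001],"roll":0},
  {"dp":[0,0,0.001],"roll":0},
  {"dp":[0,0,0.001],"roll":0},
  {"dp":[0,0,0.001],"roll":0},
  {"dp":[0,0,0.001],"roll":0},
  {"dp":[0,0,0.001],"roll":0},
])

```text
time: 12.72
position: [0.5327, -0.0222, 0.0946]
eef_rot: [0.821, -0.571, 0.0, 0.0]
force: [-4.3, -1.6, 6.4]
gripper_width: 0.187
```

Run:
```python
from bench import arm
import numpy as np
F=[];Z=[]
for i in range(4):
    arm.read_camera("wrist");s=arm.observe();F.append(s["force"]);Z.append(s["position"])
print(np.round(F,1).tolist(),np.mean(Z,0),s["gripper_width"],s["time"])
```

```text
[[-4.9, -1.5, 7.4], [-5.6, -1.0, 6.6], [-5.1, -0.7, 8.0], [-5.9, -1.0, 7.7]] [ 0.53272311 -0.02218462  0.09461007] 0.18253610370193946 12.9167
```

Call:
carry_out([
  {"dp":[-0.0003,0.0009,0.0005],"roll":0},
  {"dp":[-0.0003,0.0009,0.001],"roll":0},
  {"dp":[-0.0003,0.0009,0.001],"roll":0},
  {"dp":[-0.0003,0.0009,0.001],"roll":0},
  {"dp":[-0.0003,0.0009,0.001],"roll":0},
  {"dp":[-0.0003,0.0009,0.001],"roll":0},
  {"dp":[-0.0003,0.0009,0.001],"roll":0},
  {"dp":[-0.0003,0.0009,0.001],"roll":0},
])

```text
time: 13.58
position: [0.5326, -0.0223, 0.0941]
eef_rot: [0.821, -0.571, 0.001, -0.0]
force: [-2.8, -0.1, 9.0]
gripper_width: 0.187
```

Run:
```python
from bench import arm
from h import *
F=[];Z=[]
for i in range(4):
    d=arm.read_camera("side");s=arm.observe();F.append(s["force"]);Z.append(s["position"])
c=arm.read_camera("wrist");a=arm.read_camera("scene")
print(np.round(F,1).tolist(),np.mean(Z,0),s["gripper_width"],s["time"])
cv2.imwrite("pics/v8.png",np.hstack([cv2.resize(d["img"][165:245,265:345],(400,400),interpolation=2),cv2.resize(c["img"][150:330,200:380],(400,400),interpolation=2)])[...,::-1])
```

```text
[[-3.3, -1.1, 9.3], [-3.0, 0.0, 9.2], [-3.4, 0.3, 9.2], [-2.5, -0.3, 9.3]] [ 0.53256034 -0.02227931  0.09408826] 0.1834270388242777 13.7833
```

View pics/v8.png

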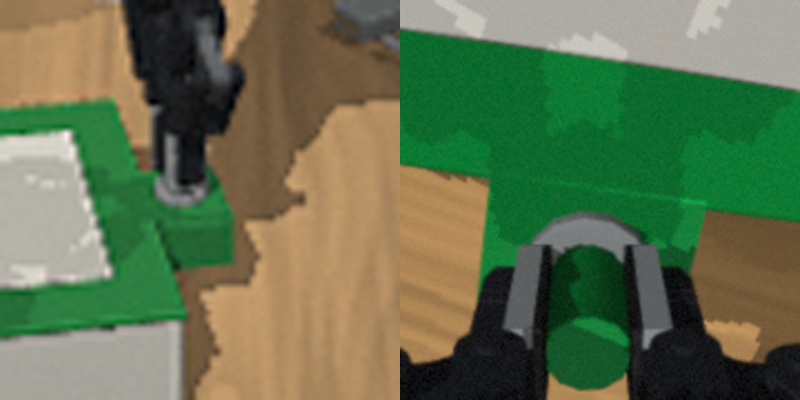

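The side view shows the collar seated on the tongue and no gap left between tongue and catch. The push is steady at about 9 N.

Run:
```python
from bench import arm
s=arm.observe();print(s["force"],s["gripper_width"]);print(arm.hand_in())
```

```text
[-3.0308632  -0.20031029  9.05812498] 0.18963572302916196
the job is handed in; nothing more can be done
None
```

I swung the lid down and pushed the green-gripped pin from the rack through the tongue and catch until its collar sat on the lid. I handed in at about 14 s, still holding the pin and pressing it down.

- **Push:** it read a steady 9 N or so, above the 5 to 6 N that fully squeezes the seal. The TCP stood at z = 0.094 m, which matches a fully shut lid.
- **Pictures:** the last side view shows the collar on the tongue and no gap to the catch. The gripper opening stayed at about 0.185, so the pin did not slip.
- **Disagreements:** about 3 N of sideways force remained at the end, down from about 5 N after I shifted the tool by roughly 1 mm. The side camera placed the hole about 4 mm off from the wrist camera, so I went by the wrist camera, and the pin went in freely.
- **Other things:** I did not move the orange pin, padlock, rake or pots, but took no last picture of all of them to check.

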